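# Clear the brass blanks off the jeweller's sorting board

### The arm

A 7-joint arm with a two-finger parallel gripper is mounted at the origin on the work surface. World frame = base frame: x ahead of the robot, y to its left, z up, the work surface at z = 0. Lengths are in m, angles in rad, forces in N, time in s.
With the tool pointing down it reaches from about 0.4 to 0.875 m from the base axis. Payload 19.3 kg.
Tool frame: the origin (TCP) lies at the very end of the fingers, on their centre line; the grasp point (between the pads) lies 19 mm behind it (arm.grip_point_offset is the z of the grasp point in the tool frame, in m); z points along the fingers, y is the line along which they close (so a half turn about z gives the same grasp; the last joint's range is limited). The gripper opens to 85 mm and grips with 20 to 120 N. Pads are 22 mm wide; open, the fingers measure 114 mm over their backs; the gripper's body (76 mm by 85 mm) begins 54 mm behind the grasp point. The pads swing forward as they close: fully open they stand 13 mm farther back than shut.
Start: joints at [-1.209, 0.521, -0.036, 1.599, 0.021, 1.021, -0.113], TCP at [0.262, 0.568, 0.231] pointing down, gripper open.
Joint ranges: [-2.91, 2.91], [-0.3, 2.13], [-1.5, 1.42], [0.17, 2.43], [-1.26, 4.41], [0.16, 1.93], [-2.52, 2.52]. Speed limits (rad/s): [1.89, 1.89, 2.39, 2.39, 3.01, 3.01, 3.01].

### API

Orientations are given as a rotation vector (axis times angle).
In Python, from bench import sensors, eyes, ticket, cut_out, pinpoint, arm gives the robot as it stands.
- The arm moves only by the tool step_arm, never from a script. Its argument "motion" is one flat list of numbers, 5 for each row, row after row: the finger opening in m, from 0 to 0.0854, then the shift along the tool's x, y, z in m, then the turn about the tool's z in rad. In form: [hand, dx, dy, dz, twist, hand, dx, dy, dz, twist, ...]. A call has exactly 10 rows; each row shifts and turns the commanded pose from where the row before left it, along the tool's axes as they then stand; what a row does not reach is not made up. A row lasts 1/8 s, in which the tool goes at most 62.5 mm and 10.7 degrees, less where a joint would pass 70% of its speed; a pose out of reach is approached as far as the arm can. A call is refused whole if a number of a shift passes 0.0625 or a number of a turn 0.188, either way. A call with a gripper value outside its range is refused whole. The fingers move at their own pace and stop on an object; "squeeze" is the grip in N (left out, the last holds). Time passes only in rows, so rows that do not move let the fingers close, or fill a call up. It gives the time, the measured TCP pose, the force, the opening and the grip force at its end, in the units of the state.
- sensors.read_state(): the state, without advancing time (a new reading comes with each control period).
- eyes.capture(name): name is "scene" or "top"; returns a dict with "color" (420x560x3 uint8, red, green, blue), "fx", "fy", "cx", "cy" (pixels), "D" ([k1, k2, p1, p2, k3] as OpenCV has them; the pictures are not rectified), "view" (4x4, takes a point from world to camera coordinates). Camera axes: x right, y up, looking along -z (the intrinsics and any distortion apply to the point x, -y, -z); pixel columns grow to the right and rows downward; lengths in m; the calibration is good to about 2 mm. A picture is of the moment at which its call begins. There is no depth.
- ticket.close_job(): hands the job in; it is judged then, once.
Trained networks look in a picture, given as the dict that the camera call returned (one of the last four; its "shot" number tells which), for a name from the list of things; names that differ only in an ending like _2 or _b are one class to them, and where a whole thing is asked for, a point or a joint stands for the part that bears it (a point fixed in the world has none). Each returns a list of dicts, best first, with "confidence" (0 to 1); they miss things now and then, are a little off and sometimes report something else, mostly with a low value. They report only what shows in the picture. A call takes as long as a camera call.
- cut_out(picture, query): "mask" (420x560 bool, what is visible of it).
- pinpoint(picture, query): "position" ([x, y, z] in m, in world coordinates, good to about 4 mm: a listed point, or the origin of a listed thing).
The state is a dict: "t": time; "q": joint angles; "dq": joint speeds; "effort": joint torques, N m; "tool_pos": TCP position; "orientation": TCP orientation; "contact_force": force on the tool from outside, world axes, zero at the start; "torque": the same for the moment, N m; "opening": finger opening in m; "grip_force": force on a finger pad.
Only numpy, scipy, OpenCV 4.12 (cv2) and the standard library are available. Lean on these libraries where they do the work, as an engineer would, in place of code of your own. Each camera call takes 0.05 s, during which the arm holds its last target. There are 200 camera calls.

### The job

With the fingertips, sweep the three small brass pieces (disc, collar and bar) along the sorting board and off its end into the plain, undivided tray, not the tray with compartments. Push them only, never pick them up, and leave the black loupe that stands on the board and everything else on the bench where they are.

Things in the scene. Friction and masses are not known exactly. Their poses are not given: they have to be found in the camera images.
- board: Fixed grey sorting board, 280 mm along its own x, 240 mm along its own y, 28 mm thick; origin at the centre of its underside, on the bench, so its flat top is 28 mm up. A lip of wood, 12 mm wide and 8 mm above the top, runs along its near and far edges (own -x and +x); the two ends (own +y and -y, 120 mm from the origin) have no lip. One tray stands against each end.
- plain_tray: Fixed wooden tray without compartments, 280 mm along its own x (parallel to the board's x), 120 mm along its own y, 24 mm high, walls and floor 5 mm thick; origin at the centre of its underside, 181 mm from the board's origin along the board's +y or -y: either end. Its rim is 4 mm below the board's top and there is a 1 mm gap between them, so what is pushed well past the board's end drops in.
- divided_tray: Fixed wooden tray of the same outer size, split by thin walls into 8 compartments with green stones in them; origin at the centre of its underside. It stands at the board's other end.
- disc_center (a point): Centre of a loose solid brass disc, diameter 24 mm, 9 mm high, about 35 g, lying flat on the board.
- collar_center (a point): Centre of a loose brass collar (ring), outer diameter 30 mm, hole 20 mm, 10 mm high, about 35 g, lying flat on the board.
- bar_center (a point): Centre of a loose brass bar, 26 mm along its own x, 16 mm along its own y, 9 mm high, about 35 g, lying flat on the board at any angle.
- loupe: Loose black eye loupe standing on the board, diameter 33 mm at the foot, 34 mm tall; origin at the centre of its foot. At the start the three brass pieces and the loupe lie in four lanes across the board's x, their centres 46 mm or more apart along the board's x, and at most 61 mm from the board's middle along its y. To be left alone.
- ring_box: Loose red ring box, 62 x 62 x 47 mm, on the bench to the robot's right of the board; origin at the centre of its underside. To be left alone.
- jar: Loose amber glass jar, diameter 60 mm, 70 mm tall, on the bench to the robot's left of the board; origin at the centre of its underside. To be left alone.

How it is judged:
By the outcome, as a careful person would: the job done as asked, in the order asked, and still so for the second after the job is handed in, with the robot touching nothing.
It also fails if it takes over 64 s, if anything falls off the work surface, if the arm or the gripper's body presses on something with over 40 N, if the wrist force passes 120 N, or if a joint passes its speed limit or range.

## Working session

There is one attempt and no reset: what is moved stays moved. The work goes in short steps, Python scripts to look and compute and a tool call to move; the robot and the scene stay as the last step left them, time stands still between calls to the robot, and variables do not carry over. Pictures are saved under pics/ and viewed, at most 10 in all, crops included, and the job is handed in when it is done.

Besides the shell and the picture viewer there is one more tool, called after "Call:" in YAML: its name, and indented under it one key for each argument. step_arm: Moves the arm, as the interface text tells. Its arguments: {"type":"object","properties":{"motion":{"type":"array","items":{"type":"number"}},"squeeze":{"type":"number"}},"required":["motion"]}

```bash
mkdir -p pics; cat > h.py <<'E'
import numpy as np, cv2
from bench import sensors, eyes, ticket, cut_out, pinpoint, arm
from scipy.spatial.transform import Rotation as R
def save(p,n): cv2.imwrite('pics/'+n,p['color'][:,:,::-1])
def ray(p,u,v):
    K=np.array([[p['fx'],0,p['cx']],[0,p['fy'],p['cy']],[0,0,1.]])
    a=cv2.undistortPoints(np.array([[[u,v]]],float),K,np.array(p['D'],float))[0,0]
    V=np.array(p['view']); d=V[:3,:3].T@np.array([a[0],-a[1],-1]); o=-V[:3,:3].T@V[:3,3]
    return o,d
def onz(p,u,v,z):
    o,d=ray(p,u,v); return o+d*(z-o[2])/d[2]
E
python3 - <<'E'
from h import *
s=sensors.read_state(); print({k:np.round(v,3) for k,v in s.items()}); print(R.from_rotvec(s['orientation']).as_matrix().round(3))
for n in ['top','scene']:
    p=eyes.capture(n); save(p,n+'1.png')
    for q in ['board','plain_tray','divided_tray','disc_center','collar_center','bar_center','loupe','ring_box','jar']:
        r=pinpoint(p,q); print(n,q,[(np.round(x['position'],3),round(x['confidence'],2)) for x in r[:2]])
E
```

```text
{'t': np.float64(0.0), 'q': array([-1.209,  0.522, -0.036,  1.6  ,  0.021,  1.021, -0.113]), 'dq': array([ 0.001,  0.001, -0.   , -0.001,  0.001,  0.   ,  0.004]), 'effort': array([ 0.0000e+00, -9.2709e+01,  1.9800e+00, -3.6993e+01,  1.8000e-02,
        8.0000e-03, -0.0000e+00]), 'tool_pos': array([0.261, 0.567, 0.231]), 'orientation': array([-6.730e-01, -3.069e+00,  2.000e-03]), 'contact_force': array([-0.279,  0.556, -0.692]), 'torque': array([-0.042, -0.035, -0.016]), 'grip_force': np.float64(0.0), 'opening': np.float64(0.085)}
[[-0.908  0.419 -0.   ]
 [ 0.419  0.908 -0.001]
 [-0.    -0.001 -1.   ]]
top board [(array([0.574, 0.006, 0.003]), 0.68)]
top plain_tray [(array([0.561, 0.188, 0.001]), 0.76)]
top divided_tray [(array([ 0.588, -0.177,  0.002]), 0.82), (array([0.541, 0.034, 0.034]), 0.32)]
top disc_center [(array([ 0.664, -0.043,  0.032]), 0.39)]
top collar_center [(array([0.543, 0.039, 0.035]), 0.45)]
top bar_center [(array([ 0.487, -0.001,  0.03 ]), 0.42), (array([ 0.559,  0.186, -0.002]), 0.31)]
top loupe [(array([0.602, 0.007, 0.03 ]), 0.63)]
top ring_box [(array([ 0.63 , -0.438, -0.001]), 0.69)]
top jar [(array([ 0.624,  0.437, -0.003]), 0.77)]
scene board [(array([ 0.573,  0.006, -0.002]), 0.66)]
scene plain_tray [(array([ 0.56 ,  0.18 , -0.003]), 0.7)]
scene divided_tray [(array([ 0.586, -0.175, -0.003]), 0.76)]
scene disc_center [(array([ 0.664, -0.043,  0.03 ]), 0.43)]
scene collar_center [(array([0.542, 0.031, 0.031]), 0.66)]
scene bar_center [(array([0.491, 0.005, 0.031]), 0.51)]
scene loupe [(array([0.604, 0.012, 0.031]), 0.56), (array([0.49 , 0.007, 0.029]), 0.18)]
scene ring_box [(array([ 0.63 , -0.441, -0.001]), 0.77)]
scene jar [(array([0.628, 0.434, 0.002]), 0.66)]
```

View pics/top1.png

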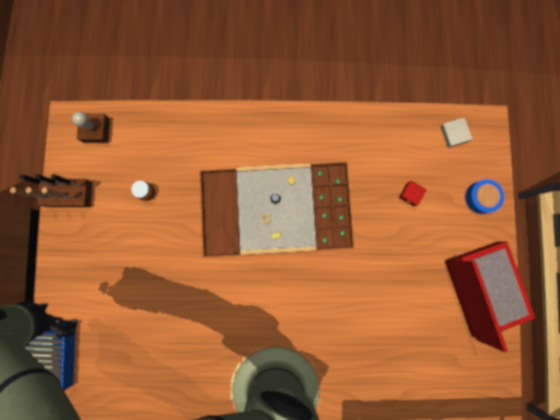

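View pics/scene1.png

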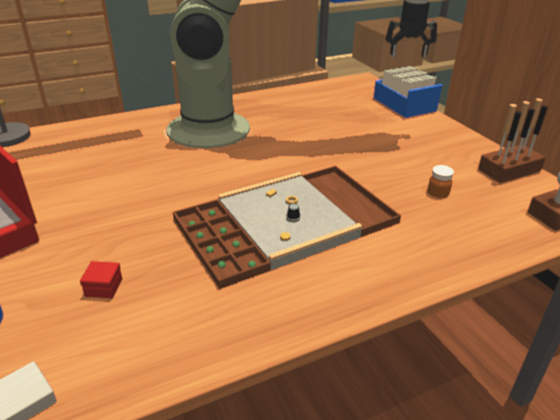

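The plain tray is at the board's +y end (the left side in the top view). The disc is at pixel (291,181), the collar at (267,219), the bar at (276,236) and the loupe at (275,198), each in its own lane. The board's yaw is about 0.073 rad.

Call:
step_arm:
  motion: [0.01, -0.04, -0.026, 0, 0, 0.01, -0.04, -0.026, 0, 0, 0.01, -0.04, -0.026, 0, 0, 0.01, -0.04, -0.026, 0, 0, 0.01, -0.04, -0.026, 0, 0, 0.01, -0.04, -0.026, 0, 0, 0.01, -0.04, -0.026, 0, 0, 0.01, -0.04, -0.026, 0, 0, 0.01, -0.04, -0.026, 0, 0, 0.01, -0.04, -0.026, 0, 0]
  squeeze: 30

```text
t: 2.25
tool_pos: [0.5168, 0.1627, 0.2315]
orientation: [0.673, 3.068, 0.0]
contact_force: [0.3, 0.1, -0.4]
opening: 0.0099
grip_force: 0.0
```

Call:
step_arm:
  motion: [0.01, -0.04, -0.026, 0, 0, 0.01, -0.04, -0.026, 0, 0, 0.01, -0.04, -0.026, 0, 0, 0.01, -0.04, -0.026, 0, 0, 0.01, -0.04, -0.026, 0, 0, 0.01, -0.04, -0.026, 0, 0, 0.01, 0, 0, 0, 0.18, 0.01, 0, 0, 0, 0.18, 0.01, 0, 0, 0, 0.18, 0.01, 0, 0, 0, 0.18]

```text
t: 3.5
tool_pos: [0.6687, -0.078, 0.2313]
orientation: [-1.719, -2.63, -0.0]
contact_force: [0.9, -0.3, -0.1]
opening: 0.0098
grip_force: 0.0
```

Call:
step_arm:
  motion: [0.01, 0, 0, 0.02, 0.17, 0.01, 0, 0, 0.02, 0.17, 0.01, 0, 0, 0.02, 0, 0.01, 0, 0, 0.02, 0, 0.01, 0, 0, 0.02, 0, 0.01, 0, 0, 0.01, 0, 0.01, 0, 0, 0, 0, 0.01, 0, 0, 0, 0, 0.01, 0, 0, 0, 0, 0.01, 0, 0, 0, 0]

```text
t: 4.75
tool_pos: [0.6689, -0.078, 0.1217]
orientation: [2.132, 2.307, 0.001]
contact_force: [-0.1, -0.1, 0.5]
opening: 0.0097
grip_force: 0.0
```

Call:
step_arm:
  motion: [0.01, -0.003, -0.002, 0.02, 0, 0.01, 0, 0, 0.02, 0, 0.01, 0, 0, 0.02, 0, 0.01, 0, 0, 0.015, 0, 0.01, 0, 0, 0.005, 0, 0.01, 0, 0, 0.004, 0, 0.01, 0, 0, 0.004, 0, 0.01, 0, 0, 0.002, 0, 0.01, 0, 0, 0, 0, 0.01, 0, 0, 0, 0]

```text
t: 6.0
tool_pos: [0.6671, -0.0812, 0.0315]
orientation: [2.132, 2.307, 0.0]
contact_force: [-0.2, -0.0, 0.4]
opening: 0.0102
grip_force: 0.0
```

```bash
python3 - <<'E'
from h import *
p=eyes.capture('scene')
cv2.imwrite('pics/s2.png',cv2.resize(p['color'][150:290,160:410,::-1],None,fx=3,fy=3,interpolation=cv2.INTER_CUBIC))
E
```

```text
(no output)
```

View pics/s2.png

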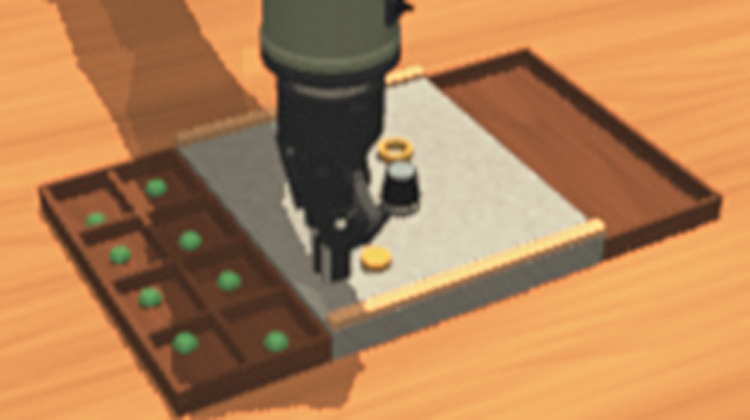

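The fingers are at crop (333,265), lined up behind the disc at (375,258). A gripper linkage sticks out at (375,215), so I'll work out its height against the loupe.

```bash
python3 - <<'E'
from h import *
p=eyes.capture('scene'); s=sensors.read_state()
M=R.from_rotvec(s['orientation']).as_matrix(); t=s['tool_pos']
for c in [(333,282),(347,278),(318,275),(345,240),(365,240),(380,222),(400,205),(412,195)]:
    o,d=ray(p,160+c[0]/3,150+c[1]/3)
    for off in (0,0.011):
        q=t+M[:,0]*off; k=((q-o)@M[:,0])/(d@M[:,0]); print(c,off,((o+k*d-t)@M).round(3)[1:])
E
```

```text
(333, 282) 0 [0.    0.009]
(333, 282) 0.011 [-0.019  0.027]
(347, 278) 0 [ 0.021 -0.009]
(347, 278) 0.011 [0.002 0.009]
(318, 275) 0 [-0.023  0.019]
(318, 275) 0.011 [-0.043  0.037]
(345, 240) 0 [ 0.018 -0.041]
(345, 240) 0.011 [-0.001 -0.025]
(365, 240) 0 [ 0.046 -0.06 ]
(365, 240) 0.011 [ 0.027 -0.044]
(380, 222) 0 [ 0.066 -0.088]
(380, 222) 0.011 [ 0.048 -0.073]
(400, 205) 0 [ 0.09  -0.118]
(400, 205) 0.011 [ 0.073 -0.103]
(412, 195) 0 [ 0.104 -0.134]
(412, 195) 0.011 [ 0.087 -0.12 ]
```

```bash
python3 - <<'E'
from h import *
p=eyes.capture('scene')
cv2.imwrite('pics/s3.png',cv2.resize(p['color'][175:260,240:320,::-1],None,fx=7,fy=7,interpolation=cv2.INTER_CUBIC))
E
```

```text
(no output)
```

View pics/s3.png

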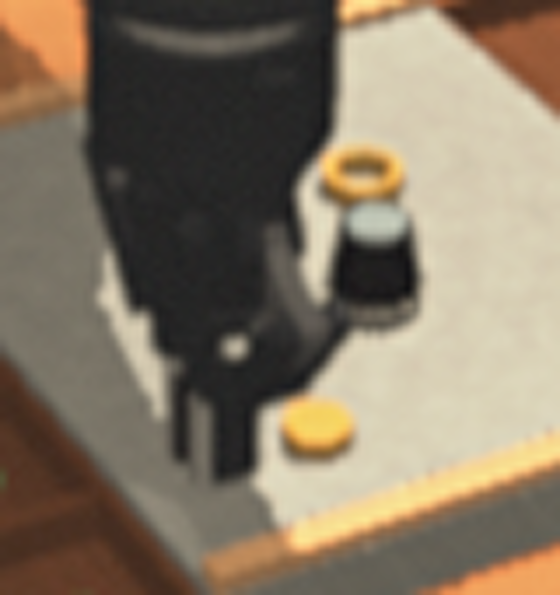

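The linkage's underside is about 45 mm above the tips, and the loupe's top is about 31 mm above them, so it clears. Pushing the disc.

Call:
step_arm:
  motion: [0.01, 0.005, 0, 0, 0, 0.01, 0.005, 0, 0, 0, 0.01, 0.005, 0, 0, 0, 0.01, 0.008, 0, 0, 0, 0.01, 0.011, 0, 0, 0, 0.01, 0.012, 0, 0, 0, 0.01, 0.012, 0, 0, 0, 0.01, 0.012, 0, 0, 0, 0.01, 0.012, 0, 0, 0, 0.01, 0.012, 0, 0, 0]

```text
t: 7.4
tool_pos: [0.6595, 0.0134, 0.0313]
orientation: [2.132, 2.307, 0.0]
contact_force: [-0.8, -0.1, -0.4]
opening: 0.0101
grip_force: 0.1
```

```bash
python3 - <<'E'
from h import *
p=eyes.capture('scene')
cv2.imwrite('pics/s4.png',cv2.resize(p['color'][150:290,160:410,::-1],None,fx=3,fy=3,interpolation=cv2.INTER_CUBIC))
E
```

```text
(no output)
```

View pics/s4.png

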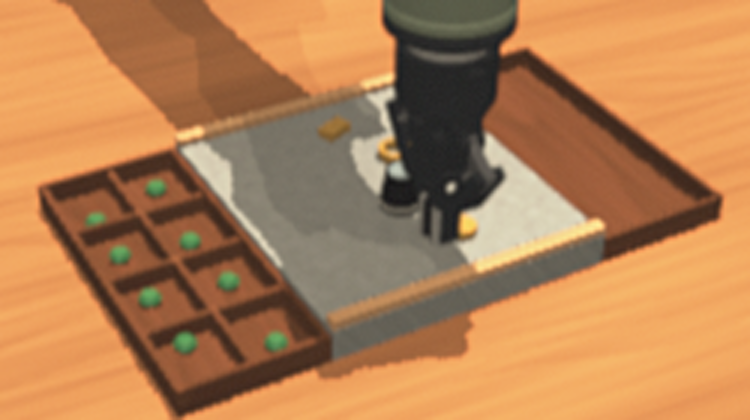

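The disc (468,226) is cradled ahead of the fingers, and the loupe (400,190) hasn't moved. Carrying on past the end, then lifting.

Call:
step_arm:
  motion: [0.01, 0.014, 0, 0, 0, 0.01, 0.014, 0, 0, 0, 0.01, 0.014, 0, 0, 0, 0.01, 0.014, 0, 0, 0, 0.01, 0.014, 0, 0, 0, 0.01, 0.014, 0, 0, 0, 0.01, 0.014, 0, 0, 0, 0.01, 0.014, 0, 0, 0, 0.01, 0.014, 0, 0, 0, 0.01, 0.014, 0, 0, 0]

```text
t: 8.7
tool_pos: [0.6484, 0.153, 0.0313]
orientation: [2.132, 2.307, -0.0]
contact_force: [0.2, -0.2, 0.3]
opening: 0.0098
grip_force: 0.0
```

Call:
step_arm:
  motion: [0.01, 0.004, 0, 0, 0, 0.01, 0, 0, 0, 0, 0.01, 0, 0, -0.02, 0, 0.01, 0, 0, -0.03, 0, 0.01, 0, 0, -0.03, 0, 0.01, 0, -0.02, -0.02, 0, 0.01, 0, -0.02, 0, 0, 0.01, 0, -0.02, 0, 0, 0.01, 0, -0.02, 0, 0, 0.01, 0, -0.02, 0, 0]

```text
t: 9.95
tool_pos: [0.5483, 0.1475, 0.1327]
orientation: [2.133, 2.306, 0.002]
contact_force: [-0.0, 0.0, 0.2]
opening: 0.0099
grip_force: 0.0
```

```bash
python3 - <<'E'
from h import *
p=eyes.capture('scene')
cv2.imwrite('pics/s5.png',cv2.resize(p['color'][150:290,160:410,::-1],None,fx=3,fy=3,interpolation=cv2.INTER_CUBIC))
for q in ['disc_center','loupe']: print(q,[(np.round(x['position'],3),round(x['confidence'],2)) for x in pinpoint(p,q)])
E
```

```text
disc_center [(array([0.645, 0.167, 0.01 ]), 0.49)]
loupe [(array([0.603, 0.012, 0.028]), 0.49)]
```

View pics/s5.png

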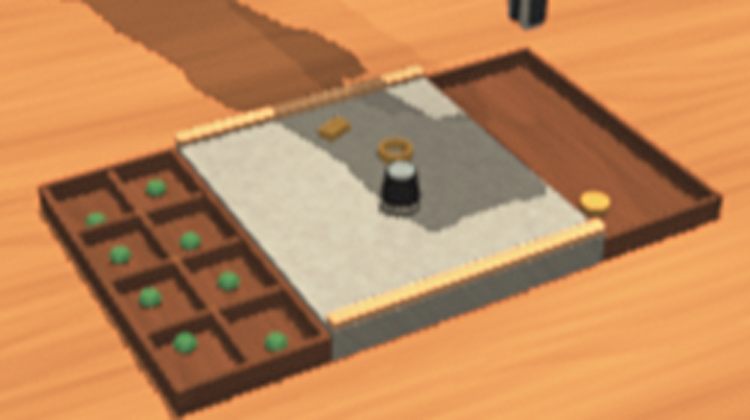

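The disc lies in the plain tray at (595,203). The loupe, collar and bar haven't moved. Next is the collar.

Call:
step_arm:
  motion: [0.01, -0.03, -0.007, 0, 0, 0.01, -0.031, -0.007, 0, 0, 0.01, -0.031, 0, 0, 0, 0.01, -0.031, 0, 0, 0, 0.01, -0.03, 0, 0, 0, 0.01, 0, 0, 0, 0, 0.01, 0, 0, 0.02, 0, 0.01, 0, 0, 0.02, 0, 0.01, 0, 0, 0.02, 0, 0.01, 0, 0, 0, 0]

```text
t: 11.35
tool_pos: [0.5464, -0.005, 0.0707]
orientation: [-2.131, -2.307, 0.002]
contact_force: [0.8, -0.5, 0.8]
opening: 0.0103
grip_force: 0.0
```

```bash
python3 - <<'E'
from h import *
p=eyes.capture('scene')
cv2.imwrite('pics/s6.png',cv2.resize(p['color'][150:290,160:410,::-1],None,fx=3,fy=3,interpolation=cv2.INTER_CUBIC))
s=sensors.read_state(); print(s['tool_pos'])
E
```

```text
[ 0.546849   -0.00517849  0.07152591]
```

View pics/s6.png

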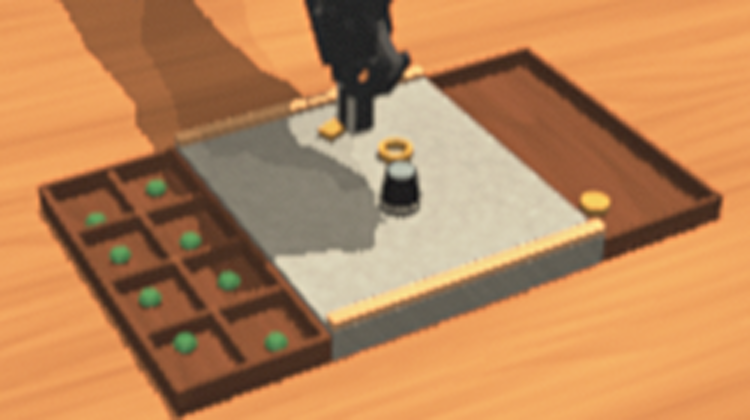

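Fingers hover behind the collar (396,150), clear of the bar (330,128) and the loupe (400,190). Going down and pushing.

Call:
step_arm:
  motion: [0.01, 0, 0, 0.015, 0, 0.01, 0, 0, 0.015, 0, 0.01, 0, 0, 0.005, 0, 0.01, 0, 0, 0.004, 0, 0.01, 0, 0, 0, 0, 0.01, 0.004, 0, 0, 0, 0.01, 0.005, 0, 0, 0, 0.01, 0.005, 0, 0, 0, 0.01, 0.007, 0, 0, 0, 0.01, 0.009, 0, 0, 0]

```text
t: 12.65
tool_pos: [0.5442, 0.025, 0.0323]
orientation: [2.132, 2.307, -0.0]
contact_force: [0.2, 0.1, 0.4]
opening: 0.0098
grip_force: 0.2
```

Call:
step_arm:
  motion: [0.01, 0.011, 0, 0, 0, 0.01, 0.012, 0, 0, 0, 0.01, 0.012, 0, 0, 0, 0.01, 0.013, 0, 0, 0, 0.01, 0.013, 0, 0, 0, 0.01, 0.013, 0, 0, 0, 0.01, 0.013, 0, 0, 0, 0.01, 0.013, 0, 0, 0, 0.01, 0.013, 0, 0, 0, 0.01, 0.012, 0, 0, 0]

```text
t: 13.9
tool_pos: [0.5343, 0.1499, 0.0323]
orientation: [2.132, 2.308, -0.0]
contact_force: [0.2, 0.3, 0.0]
opening: 0.01
grip_force: 0.0
```

Call:
step_arm:
  motion: [0.01, 0.003, 0, 0, 0, 0.01, 0, 0, 0, 0, 0.01, 0, 0, -0.02, 0, 0.01, 0, 0, -0.03, 0, 0.01, 0, 0, -0.03, 0, 0.01, 0, 0, -0.02, 0, 0.01, 0, -0.018, 0, 0, 0.01, 0, -0.019, 0, 0, 0.01, 0, -0.019, 0, 0, 0.01, 0, 0, 0, 0]

```text
t: 15.15
tool_pos: [0.4776, 0.1471, 0.1325]
orientation: [-2.132, -2.307, 0.0]
contact_force: [1.3, 0.7, 0.3]
opening: 0.0103
grip_force: 0.0
```

```bash
python3 - <<'E'
from h import *
p=eyes.capture('scene')
cv2.imwrite('pics/s7.png',cv2.resize(p['color'][150:290,160:410,::-1],None,fx=3,fy=3,interpolation=cv2.INTER_CUBIC))
print(sensors.read_state()['tool_pos'])
for q in ['disc_center','collar_center','loupe']: print(q,[(np.round(x['position'],3),round(x['confidence'],2)) for x in pinpoint(p,q)])
E
```

```text
[0.47848459 0.14729095 0.13253499]
disc_center [(array([0.646, 0.166, 0.008]), 0.57)]
collar_center [(array([0.534, 0.157, 0.011]), 0.66), (array([ 0.588, -0.172, -0.002]), 0.25)]
loupe [(array([0.606, 0.015, 0.029]), 0.77), (array([0.648, 0.163, 0.008]), 0.54)]
```

View pics/s7.png

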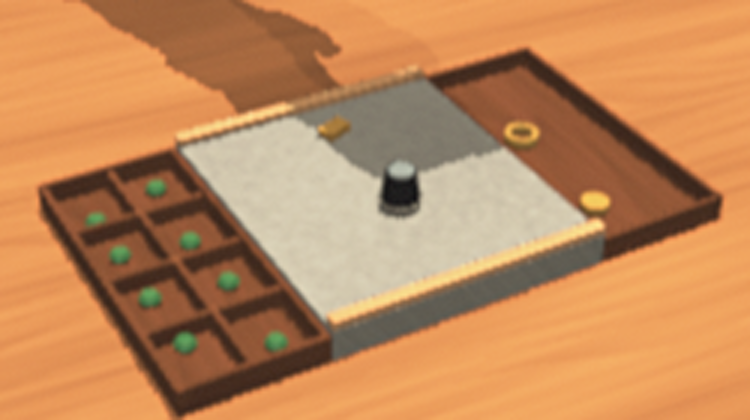

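Collar and disc are both flat in the plain tray at (521,133) and (595,203), and the loupe hasn't moved. Next is the bar at (334,128).

Call:
step_arm:
  motion: [0.01, -0.03, -0.001, 0, 0, 0.01, -0.04, 0, 0, 0, 0.01, -0.04, 0, 0, 0, 0.01, -0.04, 0, 0, 0, 0.01, -0.037, 0, 0, 0, 0.01, 0, 0, 0, 0, 0.01, 0, 0, 0.02, 0, 0.01, 0, 0, 0.02, 0, 0.01, 0, 0, 0.02, 0, 0.01, 0, 0, 0, 0]

```text
t: 16.6
tool_pos: [0.4916, -0.0384, 0.0713]
orientation: [-2.13, -2.307, 0.002]
contact_force: [0.2, -0.0, -0.3]
opening: 0.0101
grip_force: 0.0
```

Call:
step_arm:
  motion: [0.01, 0, 0, 0.015, 0, 0.01, 0, 0, 0.015, 0, 0.01, 0, 0, 0.005, 0, 0.01, 0, 0, 0.005, 0, 0.01, 0, 0, 0, 0, 0.01, 0, 0, 0, 0, 0.01, 0, 0, 0, 0, 0.01, 0, 0, 0, 0, 0.01, 0, 0, 0, 0, 0.01, 0, 0, 0, 0]

```text
t: 17.85
tool_pos: [0.4921, -0.0389, 0.0323]
orientation: [2.132, 2.307, 0.0]
contact_force: [-0.3, -0.9, -0.5]
opening: 0.0097
grip_force: 0.0
```

```bash
python3 - <<'E'
from h import *
p=eyes.capture('scene')
cv2.imwrite('pics/s8.png',cv2.resize(p['color'][150:290,160:410,::-1],None,fx=3,fy=3,interpolation=cv2.INTER_CUBIC))
E
```

```text
(no output)
```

View pics/s8.png

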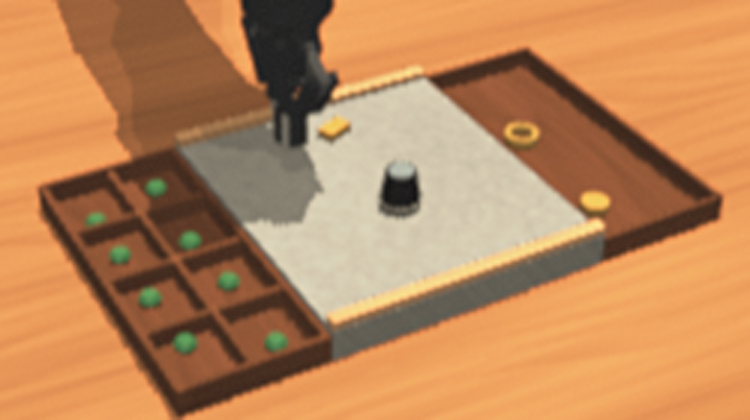

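The fingers (292,130) are right behind the bar (334,128), so I'll push.

Call:
step_arm:
  motion: [0.01, 0.005, 0, 0, 0, 0.01, 0.005, 0, 0, 0, 0.01, 0.005, 0, 0, 0, 0.01, 0.005, 0, 0, 0, 0.01, 0.008, 0, 0, 0, 0.01, 0.011, 0, 0, 0, 0.01, 0.012, 0, 0, 0, 0.01, 0.012, 0, 0, 0, 0.01, 0.012, 0, 0, 0, 0.01, 0.012, 0, 0, 0]

```text
t: 19.15
tool_pos: [0.4851, 0.0488, 0.0323]
orientation: [-2.132, -2.308, 0.0]
contact_force: [0.0, -0.3, 0.4]
opening: 0.01
grip_force: 0.1
```

Call:
step_arm:
  motion: [0.01, 0.012, 0, 0, 0, 0.01, 0.012, 0, 0, 0, 0.01, 0.012, 0, 0, 0, 0.01, 0.012, 0, 0, 0, 0.01, 0.012, 0, 0, 0, 0.01, 0.012, 0, 0, 0, 0.01, 0.012, 0, 0, 0, 0.01, 0.012, 0, 0, 0, 0.01, 0.006, 0, 0, 0, 0.01, 0, 0, 0, 0]

```text
t: 20.4
tool_pos: [0.4771, 0.1499, 0.0323]
orientation: [2.131, 2.308, -0.0]
contact_force: [-0.2, 0.3, 0.0]
opening: 0.01
grip_force: 0.0
```

Call:
step_arm:
  motion: [0.01, 0, 0, 0, 0, 0.01, 0, 0, -0.02, 0, 0.01, 0, 0, -0.03, 0, 0.01, 0, 0, -0.03, 0, 0.01, 0, 0, -0.03, 0, 0.01, 0, 0, -0.03, 0, 0.01, 0.04, 0, 0, 0, 0.01, 0.04, 0, 0, 0, 0.01, 0.02, 0, 0, 0, 0.01, 0, 0, 0, 0]

```text
t: 21.65
tool_pos: [0.4691, 0.2497, 0.1721]
orientation: [2.13, 2.309, -0.001]
contact_force: [-0.0, -0.1, -0.1]
opening: 0.0101
grip_force: 0.0
```

```bash
python3 - <<'E'
from h import *
p=eyes.capture('scene')
cv2.imwrite('pics/s9.png',cv2.resize(p['color'][150:290,160:410,::-1],None,fx=3,fy=3,interpolation=cv2.INTER_CUBIC))
print(sensors.read_state()['tool_pos'])
for q in ['disc_center','collar_center','bar_center','loupe','jar','ring_box']: print(q,[(np.round(x['position'],3),round(x['confidence'],2)) for x in pinpoint(p,q)])
E
```

```text
[0.4693164  0.24846904 0.17215587]
disc_center [(array([0.648, 0.165, 0.01 ]), 0.46)]
collar_center [(array([0.532, 0.157, 0.009]), 0.51)]
bar_center [(array([0.491, 0.144, 0.011]), 0.63)]
loupe [(array([0.603, 0.014, 0.03 ]), 0.59)]
jar [(array([0.627, 0.436, 0.001]), 0.7)]
ring_box [(array([0.536, 0.158, 0.01 ]), 0.53)]
```

View pics/s9.png

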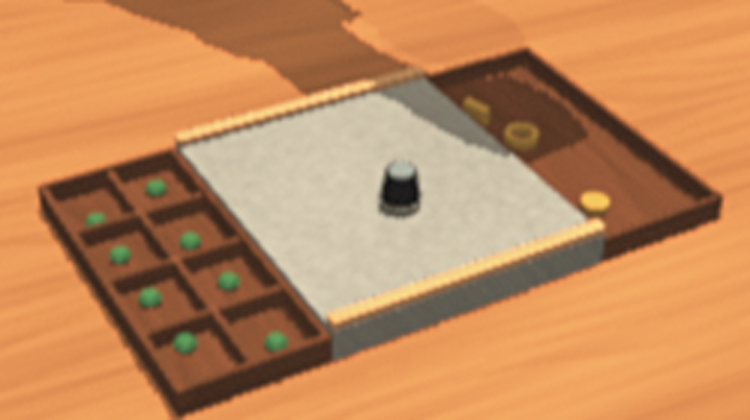

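All three pieces are in the plain tray: bar (476,110), collar (521,135) and disc (595,203). The loupe (400,188) is where it started, and the arm is clear.

```bash
python3 -c "
from bench import ticket; print(ticket.close_job())"
```

```text
the job is handed in; nothing more can be done
None
```

I swept the disc, collar and bar off the board's end into the plain tray and handed the job in at about 22 s; the bar may be tilted rather than flat, the loupe and jar still measure in place, and the ring box, which the arm never went near, wasn't re-located in the last picture.

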